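# Find the full staple tin by its weight and hold it up for the fencer

### The arm

A 6-joint arm with a two-finger parallel gripper is mounted at the origin on the work surface. World frame = base frame: x ahead of the robot, y to its left, z up, the work surface at z = 0. Lengths are in m, angles in rad, forces in N, time in s.
With the tool pointing down it reaches from about 0.35 to 0.85 m from the base axis. Payload 8.1 kg.
Tool frame: the origin (TCP) lies between the finger pads; the fingertips stand 14 mm ahead of it and the grasp point (between the pads) lies 5 mm behind it; z points along the fingers, y is the direction in which the jaws open and shut (so a half turn about z gives the same grasp; the last joint's range is limited). The gripper opens to 93 mm and grips with 3 to 60 N. Pads are 15 mm wide; open, the fingers measure 128 mm over their backs; the gripper's body (75 mm by 188 mm) begins 65 mm behind the grasp point.
Start: joints at [1.161, 0.13, 1.488, -0, 1.523, -0.085], TCP at [0.191, 0.569, 0.233] pointing down, gripper open.
Joint ranges: [-2.96, 2.96], [-0.89, 2.26], [0.02, 2.5], [-1.34, 4.48], [0, 2.73], [-2.66, 2.66]. Speed limits (rad/s): [2.39, 2.39, 2.79, 3.14, 3.14, 3.14].

### API

Orientations are given as a rotation vector (axis times angle).
In Python, from plant import robot gives the robot as it stands.
- The arm moves only by the tool step_arm, never from a script. Its argument "targets" is a list of rows, each an object of numbers: "tx", "ty", "tz": the shift along the tool's x, y, z in mm; "ax", "ay", "az": the turn, a rotation vector about the tool's x, y, z in rad; "grip": the closure in counts, from 0 (fully open) to 255 (shut). In form: [{"tx": .., "ty": .., "tz": .., "ax": .., "ay": .., "az": .., "grip": ..}, ...]. A call has 1 to 20 rows; each row shifts and turns the commanded pose from where the row before left it, along the tool's axes as they then stand; what a row does not reach is not made up. A row lasts 1/10 s, in which the tool goes at most 50 mm and 8.59 degrees, less where a joint would pass 70% of its speed; a pose out of reach is approached as far as the arm can. A call with a gripper value outside its range is refused whole. The fingers move at their own pace and stop on an object; "squeeze" is the grip in N (left out, the last holds). Time passes only in rows, so rows that do not move let the fingers close. It gives the time, the measured TCP pose, the force and the opening at its end, in the units of the state.
- robot.read_state(): the state, without advancing time (a new reading comes with each control period).
- robot.read_camera(name): name is "scene" or "top" or "wrist"; returns a dict with "frame" (384x512x3 uint8, blue, green, red), "fx", "fy", "cx", "cy" (pixels), "R" (3x3) and "t" (3): a world point X has camera coordinates R X + t. Camera axes: x right, y down, z forward; pixel columns grow to the right and rows downward; lengths in m; the calibration is good to about 2 mm. A picture is of the moment at which its call begins. There is no depth.
- robot.close_job(): hands the job in, once; it reports no verdict.
The state is a dict: "t": time; "q": joint angles; "dq": joint speeds; "joint_torque": joint torques, N m; "tool_pos": TCP position; "orientation": TCP orientation; "force": force on the tool from outside, world axes, zero at the start; "wrist_torque": the same for the moment, N m; "opening": finger opening in m.
Only numpy, scipy, OpenCV 4.12 (cv2) and the standard library are available. Lean on these libraries where they do the work, as an engineer would, in place of code of your own. Each camera call takes 0.05 s, during which the arm holds its last target.

### The job

Three identical closed tins of fence staples stand among the clutter on the gate bench, and only their weight tells which one is full. Heft the tins to find the heaviest, stand the two lighter ones upright on the floor of the shallow wooden top-up tray, and finish while still holding the heaviest in the gripper, upright and still, with its underside at least 15 cm above the bench, ready for the fencer at the gate. Do not drop or tip over a tin, and leave the other things on the bench where they are.

Things in the scene. Friction and masses are not known exactly. Their poses are not given: they have to be found in the camera images.
- tin_a_center (a point): centre (half-way up) of one of the three identical closed tins, z along its axis: plain round tinplate tin with a pressed-in lid, 61 mm body diameter (64 mm over the rims at top and bottom), 95 mm tall; stands on the bench plate at the start. The tins look the same and weigh between 0.13 and 0.66 kg; one of them, any of the three, is at least 0.16 kg heavier than both others (the lighter ones weigh less than 0.29 kg, the heaviest more than 0.43 kg).
- tin_b_center (a point): centre (half-way up) of one of the three identical closed tins, z along its axis: plain round tinplate tin with a pressed-in lid, 61 mm body diameter (64 mm over the rims at top and bottom), 95 mm tall; stands on the bench plate at the start. The tins look the same and weigh between 0.13 and 0.66 kg; one of them, any of the three, is at least 0.16 kg heavier than both others (the lighter ones weigh less than 0.29 kg, the heaviest more than 0.43 kg).
- tin_c_center (a point): centre (half-way up) of one of the three identical closed tins, z along its axis: plain round tinplate tin with a pressed-in lid, 61 mm body diameter (64 mm over the rims at top and bottom), 95 mm tall; stands on the bench plate at the start. The tins look the same and weigh between 0.13 and 0.66 kg; one of them, any of the three, is at least 0.16 kg heavier than both others (the lighter ones weigh less than 0.29 kg, the heaviest more than 0.43 kg).
- tray: shallow pine top-up tray fixed on the bench, 130 mm (its x) by 310 mm (its y) outside, rim 35 mm above the bench at its two short ends and 30 mm elsewhere; walls 8 mm thick, flat floor 8 mm above the bench, inside 114 by 294 mm. Origin: centre of its underside, at bench height; z up.
- bench_mid (a point): a point on the bench plate, in the middle of the open work area. Fixed equipment stands round the edges, out of the way and not used: can chute with a pull flap (back left, 235 mm tall), can crusher (back right, 215 mm), toolbox (left, 210 mm), battery (right, 225 mm) and pail (right, 190 mm).
- jar: clear glass jar with a screw lid, 68 mm diameter, 88 mm tall, bystander; origin at the centre of its underside
- can_flat: flattened green drink can lying on the bench, 67 mm across, 16 mm high, bystander; origin at the centre of its underside
- can_1: empty silver drink can standing, 66 mm diameter, 115 mm tall, bystander; origin at the centre of its underside
- can_2: a second empty silver drink can, same size, bystander; origin at the centre of its underside
- scoop: blue plastic scoop lying flat, bystander, 200 mm long, 70 mm wide, 42 mm high; origin under the back of its bowl, x towards the open front edge, handle towards -x
- padlock: brass padlock lying flat, 85 by 50 mm, 22 mm high, bystander; origin under the centre of its body
- strap_hinge: dark steel strap hinge lying flat, strap 200 mm long along its x, cross leaf 110 mm, 14 mm high, bystander; origin under its knuckle
Mind the look-alikes: they are no part of the job. What is shaped like the part that bears tin_c_center but black or red is not meant. Leave any green look-alike of the part that bears tin_a_center alone.

How it is judged:
At the end, for the whole second after the job is handed in: Ends with the heaviest tin gripped, its underside at least 140 mm above the bench, within 15 degrees of upright, under 30 mm/s, resting on nothing else; both lighter tins upright (within 4.5 degrees), released, at rest on the floor inside the wooden tray ((((height (world z) of tin_a_center above 0.1875 m and angle between tin_a_center's own z axis and vertical below 0.26 rad and linear speed of tin_a below 0.03 m/s and contact force between tin_a and the fingers above 1 N and contact force between tin_a and tray below 0.2 N and contact force between tin_a and chute below 0.2 N and contact force between tin_a and crusher below 0.2 N and contact force between tin_a and toolbox below 0.2 N and contact force between tin_a and battery below 0.2 N and contact force between tin_a and pail below 0.2 N and contact force between tin_a and tin_b below 0.2 N and contact force between tin_a and tin_c below 0.2 N) and (x of tin_b_center in the frame of tray between -0.045 and 0.045 m and y of tin_b_center in the frame of tray between -0.135 and 0.135 m and z of tin_b_center in the frame of tray between 0.05 and 0.062 m and angle between tin_b_center's own z axis and vertical below 0.08 rad and linear speed of tin_b below 0.02 m/s and contact force between tin_b and the fingers below 0.2 N and contact force between tin_b and tray below 3.5 N) and (x of tin_c_center in the frame of tray between -0.045 and 0.045 m and y of tin_c_center in the frame of tray between -0.135 and 0.135 m and z of tin_c_center in the frame of tray between 0.05 and 0.062 m and angle between tin_c_center's own z axis and vertical below 0.08 rad and linear speed of tin_c below 0.02 m/s and contact force between tin_c and the fingers below 0.2 N and contact force between tin_c and tray below 3.5 N)) or ((height (world z) of tin_b_center above 0.1875 m and angle between tin_b_center's own z axis and vertical below 0.26 rad and linear speed of tin_b below 0.03 m/s and contact force between tin_b and the fingers above 1 N and contact force between tin_b and tray below 0.2 N and contact force between tin_b and chute below 0.2 N and contact force between tin_b and crusher below 0.2 N and contact force between tin_b and toolbox below 0.2 N and contact force between tin_b and battery below 0.2 N and contact force between tin_b and pail below 0.2 N and contact force between tin_b and tin_a below 0.2 N and contact force between tin_b and tin_c below 0.2 N) and (x of tin_a_center in the frame of tray between -0.045 and 0.045 m and y of tin_a_center in the frame of tray between -0.135 and 0.135 m and z of tin_a_center in the frame of tray between 0.05 and 0.062 m and angle between tin_a_center's own z axis and vertical below 0.08 rad and linear speed of tin_a below 0.02 m/s and contact force between tin_a and the fingers below 0.2 N and contact force between tin_a and tray below 3.5 N) and (x of tin_c_center in the frame of tray between -0.045 and 0.045 m and y of tin_c_center in the frame of tray between -0.135 and 0.135 m and z of tin_c_center in the frame of tray between 0.05 and 0.062 m and angle between tin_c_center's own z axis and vertical below 0.08 rad and linear speed of tin_c below 0.02 m/s and contact force between tin_c and the fingers below 0.2 N and contact force between tin_c and tray below 3.5 N)) or ((height (world z) of tin_c_center above 0.1875 m and angle between tin_c_center's own z axis and vertical below 0.26 rad and linear speed of tin_c below 0.03 m/s and contact force between tin_c and the fingers above 1 N and contact force between tin_c and tray below 0.2 N and contact force between tin_c and chute below 0.2 N and contact force between tin_c and crusher below 0.2 N and contact force between tin_c and toolbox below 0.2 N and contact force between tin_c and battery below 0.2 N and contact force between tin_c and pail below 0.2 N and contact force between tin_c and tin_a below 0.2 N and contact force between tin_c and tin_b below 0.2 N) and (x of tin_a_center in the frame of tray between -0.045 and 0.045 m and y of tin_a_center in the frame of tray between -0.135 and 0.135 m and z of tin_a_center in the frame of tray between 0.05 and 0.062 m and angle between tin_a_center's own z axis and vertical below 0.08 rad and linear speed of tin_a below 0.02 m/s and contact force between tin_a and the fingers below 0.2 N and contact force between tin_a and tray below 3.5 N) and (x of tin_b_center in the frame of tray between -0.045 and 0.045 m and y of tin_b_center in the frame of tray between -0.135 and 0.135 m and z of tin_b_center in the frame of tray between 0.05 and 0.062 m and angle between tin_b_center's own z axis and vertical below 0.08 rad and linear speed of tin_b below 0.02 m/s and contact force between tin_b and the fingers below 0.2 N and contact force between tin_b and tray below 3.5 N)))); the arm keeps its last pose, push and grip.
It fails at once if a tin is dropped, thrown or knocked over (out of the fingers it moves faster than a 20 mm fall gives, or it tips beyond 45 degrees) ((linear speed of tin_a above 0.62 m/s and contact force between tin_a and the fingers below 0.02 N) or (linear speed of tin_b above 0.62 m/s and contact force between tin_b and the fingers below 0.02 N) or (linear speed of tin_c above 0.62 m/s and contact force between tin_c and the fingers below 0.02 N) or angle between any of tin_a_center, tin_b_center, tin_c_center's own z axis and vertical above 0.785 rad).
It fails at once if another thing on the bench is moved by more than 30 mm or tipped over (distance of any of jar, can_flat, can_1, can_2, scoop, padlock, strap_hinge from where it was at the start of the episode above 0.03 m or angle between any of jar, can_flat, can_1, can_2, scoop, padlock, strap_hinge's own z axis and vertical above 0.5 rad).
It also fails if it takes over 69 s, if anything falls off the work surface, if the arm or the gripper's body presses on something with over 40 N, if the wrist force passes 120 N, or if a joint passes its speed limit or range.

## Working session

There is one attempt and no reset: what is moved stays moved. The work goes in short steps, Python scripts to look and compute and a tool call to move; the robot and the scene stay as the last step left them, time stands still between calls to the robot, and variables do not carry over. Pictures are saved under pics/ and viewed, and the job is handed in when it is done.

Besides the shell and the picture viewer there is one more tool, called after "Request:" as a command line: name --argument value ..., lists and objects as JSON in quotes. step_arm: Moves the arm, as the interface text tells. Its arguments: {"type":"object","properties":{"targets":{"type":"array"},"squeeze":{"type":"number"}},"required":["targets"]}

```bash
ls; mkdir -p pics; python3 - <<'E'
from plant import robot
import cv2
s=robot.read_state(); print(s)
for n in ["scene","top","wrist"]:
    c=robot.read_camera(n); cv2.imwrite(f"pics/{n}0.png",c["frame"]); print(n,c["fx"],c["fy"],c["cx"],c["cy"],c["R"],c["t"])
E
```

```text
pics
{'t': 0.0, 'q': array([ 1.16058314e+00,  1.31164569e-01,  1.48924293e+00,  1.98607008e-05,
        1.52303846e+00, -8.53859185e-02]), 'dq': array([ 7.91292463e-05,  2.68945216e-04,  2.80649268e-04, -2.88402393e-03,
        1.47600778e-03,  2.59368504e-04]), 'joint_torque': array([-1.75704030e-03, -5.59853375e+01, -4.91742575e+01,  7.64936185e-02,
        3.61060433e-02, -2.28379454e-04]), 'tool_pos': array([0.19123327, 0.56813496, 0.23160538]), 'orientation': array([-5.07921921e-01, -3.09977985e+00,  2.81418068e-03]), 'force': array([ 1.00326587, -0.09629368, -0.54379   ]), 'wrist_torque': array([-0.00676504, -0.02395305,  0.01902904]), 'opening': 0.09275901701302944}
scene 386.7408534693417 386.7408534693417 250.84044913939564 186.6522308686753 [[-0.43155318  0.90193107 -0.01679872]
 [ 0.68691458  0.31648802 -0.65420463]
 [-0.58473089 -0.29386337 -0.75613101]] [ 0.15511872 -0.40768833  1.55775785]
top 433.86737936944206 433.86737936944206 254.2566714717311 195.87185170604965 [[-0.02038434 -0.99928187 -0.03194103]
 [-0.98829959  0.02496985 -0.15046738]
 [ 0.15115689  0.02850013 -0.98809885]] [0.13466127 0.59910019 1.04139455]
wrist 331.2971290729367 331.2971290729367 258.2015608975963 192.7408229303926 [[ 3.19491964e-01  9.47588583e-01 -8.72776616e-04]
 [ 9.06655339e-01 -3.05422738e-01  2.91020700e-01]
 [ 2.75501327e-01 -9.37700827e-02 -9.56716358e-01]] [-0.5999456  -0.03345465  0.39106093]
```

View pics/scene0.png

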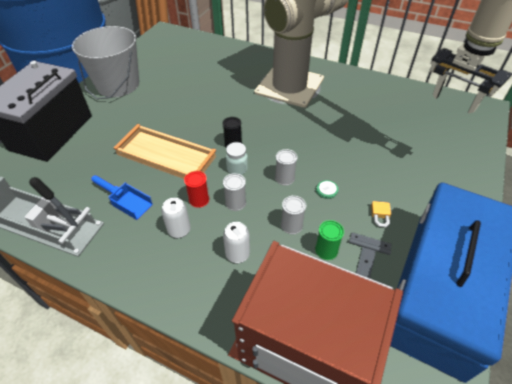

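View pics/top0.png

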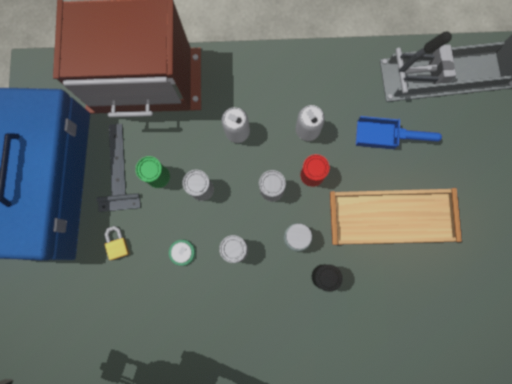

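View pics/wrist0.png

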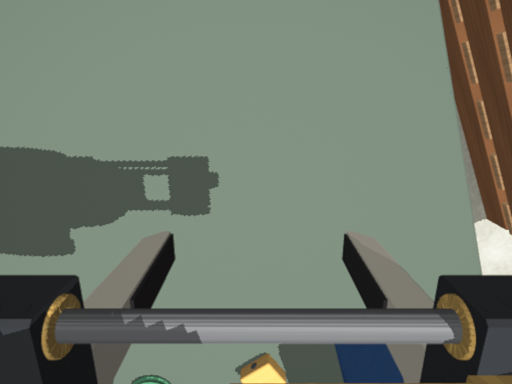

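```bash
cat > h.py <<'E'
import numpy as np,cv2
from plant import robot
def ray(c,u,v,z):
    R=np.array(c["R"]);t=np.array(c["t"]);o=-R.T@t
    d=R.T@np.array([(u-c["cx"])/c["fx"],(v-c["cy"])/c["fy"],1.])
    return o+d*(z-o[2])/d[2]
def proj(c,X):
    p=np.array(c["R"])@np.array(X)+np.array(c["t"]);return c["fx"]*p[0]/p[2]+c["cx"],c["fy"]*p[1]/p[2]+c["cy"]
E
python3 - <<'E'
from h import *
c=robot.read_camera("top");s=robot.read_camera("scene")
f=c["frame"]
cv2.imwrite("pics/c1.png",cv2.resize(f[90:310,90:350],None,fx=3,fy=2.7,interpolation=cv2.INTER_CUBIC)[:600])
cv2.imwrite("pics/c2.png",cv2.resize(s["frame"][100:280,140:400],None,fx=3,fy=3,interpolation=cv2.INTER_CUBIC))
for n,u,v,z in [("T1",197,183,.095),("T2",272,184,.095),("T3",233,249,.095),("jar",298,237,.088),("black",327,278,.09),("red",316,170,.095),("green",149,169,.095),("cf",182,252,.016),("can1",235,118,.115),("can2",311,116,.115)]:
    X=ray(c,u,v,z); print(n,X.round(3),np.round(proj(s,X)))
for u,v in [(331,191),(457,189),(461,242),(333,245)]: print(ray(c,u,v,.033).round(3))
E
```

```text
T1 [0.63  0.258 0.095] [293. 203.]
T2 [0.623 0.076 0.095] [235. 180.]
T3 [0.469 0.172 0.095] [286. 156.]
jar [0.494 0.018 0.088] [237. 148.]
black [ 0.398 -0.046  0.09 ] [233. 123.]
red [ 0.654 -0.031  0.095] [197. 176.]
green [0.668 0.375 0.095] [331. 229.]
cf [0.467 0.309 0.016] [327. 187.]
can1 [0.784 0.162 0.115] [235. 229.]
can2 [ 0.783 -0.022  0.115] [173. 205.]
[ 0.612 -0.073  0.033]
[ 0.609 -0.388  0.033]
[ 0.476 -0.386  0.033]
[ 0.476 -0.072  0.033]
```

View pics/c1.png

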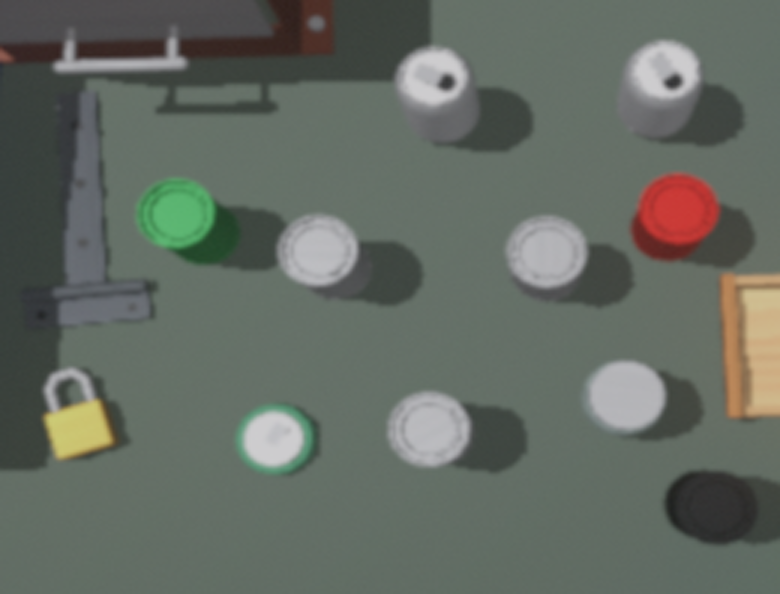

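View pics/c2.png

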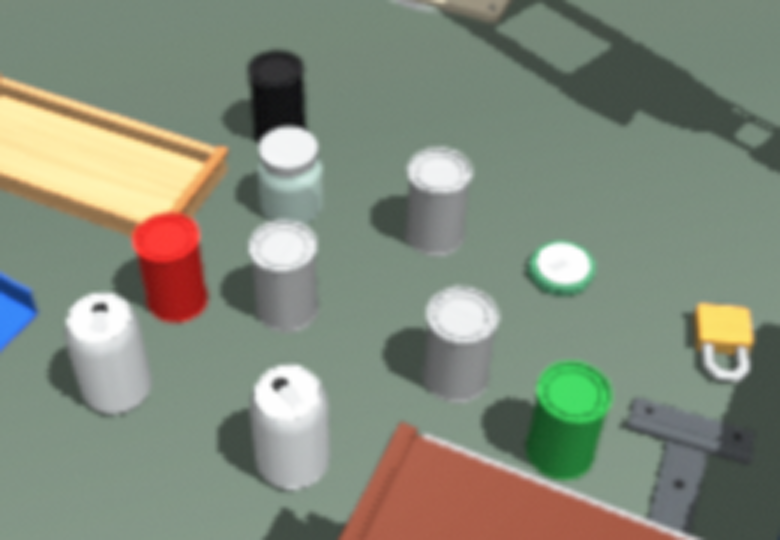

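Tins (top view): (197,183), (272,184), (233,249). They have a ringed silver lid on a plain silver body.

Look-alikes rejected:
- jar: (298,237), glass body
- red tin: (316,170)
- green tin: (149,169)
- black tin: (327,278)
- drink cans: (235,118) and (311,116), with a tab and taller
- flat can: (182,252)

The close crops confirm the choice, and the positions agree between the two views. I'll turn the jaws along world x and go to T3 first.

Request:
step_arm --targets '[{"az": 0.1385, "grip": 0}, {"az": 0.1385}, {"az": 0.1385}, {"az": 0.1385}, {"az": 0.1385}, {"az": 0.1385}, {"az": 0.1385}, {"az": 0.1385}, {"az": 0.1385}, {"tx": -36, "ty": 25}, {"tx": -36, "ty": 25}, {"tx": -36, "ty": 25}, {"tx": -36, "ty": 25}, {"tx": -36, "ty": 25}, {"tx": -36, "ty": 25}, {"tx": -36, "ty": 25}, {"tx": -36, "ty": 25}, {"tx": -36, "ty": 25}, {"tx": -36, "ty": 25}, {"tx": -36, "ty": 25}]' --squeeze 25

```text
schema error: expected keys tx, ty, tz, ax, ay, az, grip
```

Request:
step_arm --targets '[{"tx": 0, "ty": 0, "tz": 0, "ax": 0, "ay": 0, "az": 0.1385, "grip": 0}, {"tx": 0, "ty": 0, "tz": 0, "ax": 0, "ay": 0, "az": 0.1385, "grip": 0}, {"tx": 0, "ty": 0, "tz": 0, "ax": 0, "ay": 0, "az": 0.1385, "grip": 0}, {"tx": 0, "ty": 0, "tz": 0, "ax": 0, "ay": 0, "az": 0.1385, "grip": 0}, {"tx": 0, "ty": 0, "tz": 0, "ax": 0, "ay": 0, "az": 0.1385, "grip": 0}, {"tx": 0, "ty": 0, "tz": 0, "ax": 0, "ay": 0, "az": 0.1385, "grip": 0}, {"tx": 0, "ty": 0, "tz": 0, "ax": 0, "ay": 0, "az": 0.1385, "grip": 0}, {"tx": 0, "ty": 0, "tz": 0, "ax": 0, "ay": 0, "az": 0.1385, "grip": 0}, {"tx": 0, "ty": 0, "tz": 0, "ax": 0, "ay": 0, "az": 0.1385, "grip": 0}, {"tx": -36, "ty": 25, "tz": 0, "ax": 0, "ay": 0, "az": 0, "grip": 0}, {"tx": -36, "ty": 25, "tz": 0, "ax": 0, "ay": 0, "az": 0, "grip": 0}, {"tx": -36, "ty": 25, "tz": 0, "ax": 0, "ay": 0, "az": 0, "grip": 0}, {"tx": -36, "ty": 25, "tz": 0, "ax": 0, "ay": 0, "az": 0, "grip": 0}, {"tx": -36, "ty": 25, "tz": 0, "ax": 0, "ay": 0, "az": 0, "grip": 0}, {"tx": -36, "ty": 25, "tz": 0, "ax": 0, "ay": 0, "az": 0, "grip": 0}, {"tx": -36, "ty": 25, "tz": 0, "ax": 0, "ay": 0, "az": 0, "grip": 0}, {"tx": -36, "ty": 25, "tz": 0, "ax": 0, "ay": 0, "az": 0, "grip": 0}, {"tx": -36, "ty": 25, "tz": 0, "ax": 0, "ay": 0, "az": 0, "grip": 0}, {"tx": -36, "ty": 25, "tz": 0, "ax": 0, "ay": 0, "az": 0, "grip": 0}, {"tx": 0, "ty": 0, "tz": 0, "ax": 0, "ay": 0, "az": 0, "grip": 0}]' --squeeze 25

```text
t: 2.25
tool_pos: [0.4436, 0.2045, 0.2327]
orientation: [2.227, 2.214, -0.001]
force: [-0.4, 0.8, -1.0]
opening: 0.093
```

```bash
cat > st.py <<'E'
from h import *
from scipy.spatial.transform import Rotation as Ro
import sys
s=robot.read_state();R=Ro.from_rotvec(s["orientation"]).as_matrix()
print("t",round(s["t"],2),"p",s["tool_pos"].round(4),"F",s["force"].round(2),"op",round(s["opening"],4),"q",s["q"].round(2))
print(R.round(3))
if len(sys.argv)>3:
    print("delta tool mm",(R.T@(np.array(list(map(float,sys.argv[1:4])))-s["tool_pos"])*1000).round(1), "turn to aligned", Ro.from_matrix(R.T@np.array([[0,1,0],[1,0,0],[0,0,-1.]])).as_rotvec().round(4))
E
python3 st.py .469 .172 .056
python3 - <<'E'
from h import *
c=robot.read_camera("wrist");cv2.imwrite("pics/w1.png",c["frame"])
for X in [(.469,.172,.095),(.63,.258,.095),(.623,.076,.095)]:print(proj(c,X))
E
```

```text
t 2.25 p [0.4436 0.2045 0.2327] F [-0.45  0.77 -0.97] op 0.093 q [ 0.33 -0.18  1.79 -0.    1.53  0.33]
[[ 0.006  1.     0.001]
 [ 1.    -0.006 -0.002]
 [-0.002  0.001 -1.   ]]
delta tool mm [-32.   25.4 176.7] turn to aligned [ 0.001   0.0015 -0.0058]
(np.float64(285.41808667645535), np.float64(219.4739238555212))
(np.float64(474.630124019002), np.float64(125.01026848508826))
(np.float64(434.76010854092397), np.float64(306.3741264947429))
```

View pics/w1.png

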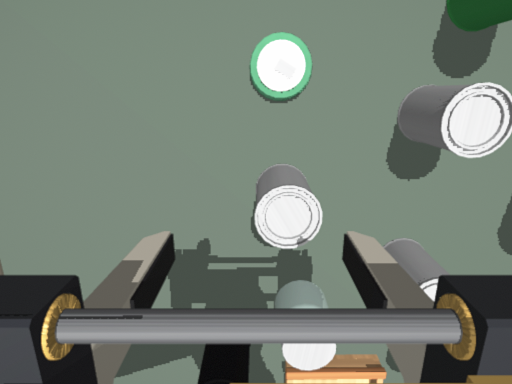

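The wrist view shows T3's lid at (288,216) against a predicted (285,219), so it agrees within about 2 mm. Descending to grasp.

Request:
step_arm --targets '[{"tx": -15, "ty": 13, "tz": 0, "ax": 0, "ay": 0, "az": -0.006, "grip": 0}, {"tx": -15, "ty": 13, "tz": 0, "ax": 0, "ay": 0, "az": 0, "grip": 0}, {"tx": 0, "ty": 0, "tz": 0, "ax": 0, "ay": 0, "az": 0, "grip": 0}, {"tx": 0, "ty": 0, "tz": 32, "ax": 0, "ay": 0, "az": 0, "grip": 0}, {"tx": 0, "ty": 0, "tz": 32, "ax": 0, "ay": 0, "az": 0, "grip": 0}, {"tx": 0, "ty": 0, "tz": 32, "ax": 0, "ay": 0, "az": 0, "grip": 0}, {"tx": 0, "ty": 0, "tz": 32, "ax": 0, "ay": 0, "az": 0, "grip": 0}, {"tx": 0, "ty": 0, "tz": 25, "ax": 0, "ay": 0, "az": 0, "grip": 0}, {"tx": 0, "ty": 0, "tz": 22, "ax": 0, "ay": 0, "az": 0, "grip": 0}, {"tx": 0, "ty": 0, "tz": 0, "ax": 0, "ay": 0, "az": 0, "grip": 0}, {"tx": 0, "ty": 0, "tz": 0, "ax": 0, "ay": 0, "az": 0, "grip": 0}]'

```text
t: 3.4
tool_pos: [0.4666, 0.1796, 0.0579]
orientation: [-2.214, -2.228, 0.001]
force: [0.2, 0.2, 0.1]
opening: 0.093
```

Request:
step_arm --targets '[{"tx": 0, "ty": 0, "tz": 0, "ax": 0, "ay": 0, "az": 0, "grip": 60}, {"tx": 0, "ty": 0, "tz": 0, "ax": 0, "ay": 0, "az": 0, "grip": 120}, {"tx": 0, "ty": 0, "tz": 0, "ax": 0, "ay": 0, "az": 0, "grip": 160}, {"tx": 0, "ty": 0, "tz": 0, "ax": 0, "ay": 0, "az": 0, "grip": 160}, {"tx": 0, "ty": 0, "tz": 0, "ax": 0, "ay": 0, "az": 0, "grip": 160}, {"tx": 0, "ty": 0, "tz": 0, "ax": 0, "ay": 0, "az": 0, "grip": 160}]'

```text
t: 4.0
tool_pos: [0.4694, 0.1788, 0.0591]
orientation: [2.214, 2.225, 0.006]
force: [5.6, 0.8, 3.4]
opening: 0.0599
```

```bash
python3 st.py .469 .172 .056
```

```text
t 4.0 p [0.4694 0.1788 0.0591] F [5.6  0.83 3.44] op 0.0599 q [ 0.26  0.02  1.93 -0.    1.18  0.26]
[[-0.005  1.     0.004]
 [ 1.     0.005  0.001]
 [ 0.001  0.004 -1.   ]]
delta tool mm [-6.8 -0.4  3.1] turn to aligned [ 0.0043 -0.0008  0.0052]
```

The y is about 5 mm off the tin axis, so I'll open, recentre and grip again.

Request:
step_arm --targets '[{"tx": 0, "ty": 0, "tz": 0, "ax": 0, "ay": 0, "az": 0, "grip": 100}, {"tx": 0, "ty": 0, "tz": 0, "ax": 0, "ay": 0, "az": 0, "grip": 60}, {"tx": -6, "ty": 2, "tz": 2, "ax": 0, "ay": 0, "az": 0.005, "grip": 60}, {"tx": 0, "ty": 0, "tz": 0, "ax": 0, "ay": 0, "az": 0, "grip": 60}, {"tx": 0, "ty": 0, "tz": 0, "ax": 0, "ay": 0, "az": 0, "grip": 120}, {"tx": 0, "ty": 0, "tz": 0, "ax": 0, "ay": 0, "az": 0, "grip": 160}, {"tx": 0, "ty": 0, "tz": 0, "ax": 0, "ay": 0, "az": 0, "grip": 160}, {"tx": 0, "ty": 0, "tz": 0, "ax": 0, "ay": 0, "az": 0, "grip": 160}, {"tx": 0, "ty": 0, "tz": 0, "ax": 0, "ay": 0, "az": 0, "grip": 160}]'

```text
t: 4.9
tool_pos: [0.4693, 0.1726, 0.0555]
orientation: [-2.221, -2.222, 0.0]
force: [1.8, 0.3, -1.8]
opening: 0.0605
```

Request:
step_arm --targets '[{"tx": 0, "ty": 0, "tz": -10, "ax": 0, "ay": 0, "az": 0, "grip": 160}, {"tx": 0, "ty": 0, "tz": -20, "ax": 0, "ay": 0, "az": 0, "grip": 160}, {"tx": 0, "ty": 0, "tz": -30, "ax": 0, "ay": 0, "az": 0, "grip": 160}, {"tx": 0, "ty": 0, "tz": -40, "ax": 0, "ay": 0, "az": 0, "grip": 160}, {"tx": 0, "ty": 0, "tz": -40, "ax": 0, "ay": 0, "az": 0, "grip": 160}, {"tx": 0, "ty": 0, "tz": -30, "ax": 0, "ay": 0, "az": 0, "grip": 160}, {"tx": 0, "ty": 0, "tz": 0, "ax": 0, "ay": 0, "az": 0, "grip": 160}, {"tx": 0, "ty": 0, "tz": 0, "ax": 0, "ay": 0, "az": 0, "grip": 160}, {"tx": 0, "ty": 0, "tz": 0, "ax": 0, "ay": 0, "az": 0, "grip": 160}, {"tx": 0, "ty": 0, "tz": 0, "ax": 0, "ay": 0, "az": 0, "grip": 160}]'

```text
t: 5.9
tool_pos: [0.4679, 0.1723, 0.2231]
orientation: [-2.219, -2.22, 0.006]
force: [-0.1, 0.0, -4.7]
opening: 0.0607
```

```bash
python3 st.py .54 -.15 .23; python3 - <<'E'
from h import *
F=[]
for i in range(4):
    c=robot.read_camera("wrist"); F.append(robot.read_state()["force"][2])
print(F); cv2.imwrite("pics/w2.png",c["frame"])
E
```

```text
t 5.9 p [0.4679 0.1723 0.2231] F [-0.13  0.01 -4.68] op 0.0607 q [ 0.25 -0.14  1.77  0.    1.51  0.25]
[[-0.001  1.    -0.004]
 [ 1.     0.001 -0.001]
 [-0.001 -0.004 -1.   ]]
delta tool mm [-322.3   71.8   -6.9] turn to aligned [-0.0043  0.0011  0.0006]
[np.float64(-4.831565328373572), np.float64(-4.629646729441105), np.float64(-5.766653991818796), np.float64(-5.0000796372132035)]
```

View pics/w2.png

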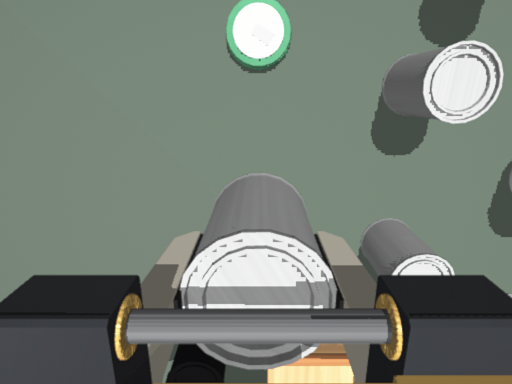

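T3 lifts cleanly and reads about -4.9 N at the wrist, or about 0.45-0.5 kg, so it is almost surely the heaviest. I'll set it back down where it stood and heft the others.

Request:
step_arm --targets '[{"tx": 0, "ty": 0, "tz": 30, "ax": 0, "ay": 0, "az": 0, "grip": 160}, {"tx": 0, "ty": 0, "tz": 35, "ax": 0, "ay": 0, "az": 0, "grip": 160}, {"tx": 0, "ty": 0, "tz": 35, "ax": 0, "ay": 0, "az": 0, "grip": 160}, {"tx": 0, "ty": 0, "tz": 25, "ax": 0, "ay": 0, "az": 0, "grip": 160}, {"tx": 0, "ty": 0, "tz": 15, "ax": 0, "ay": 0, "az": 0, "grip": 160}, {"tx": 0, "ty": 0, "tz": 10, "ax": 0, "ay": 0, "az": 0, "grip": 160}, {"tx": 0, "ty": 0, "tz": 8, "ax": 0, "ay": 0, "az": 0, "grip": 160}, {"tx": 0, "ty": 0, "tz": 4, "ax": 0, "ay": 0, "az": 0, "grip": 160}, {"tx": 0, "ty": 0, "tz": 3, "ax": 0, "ay": 0, "az": 0, "grip": 160}, {"tx": 0, "ty": 0, "tz": 0, "ax": 0, "ay": 0, "az": 0, "grip": 160}, {"tx": 0, "ty": 0, "tz": 0, "ax": 0, "ay": 0, "az": 0, "grip": 160}]'

```text
t: 7.2
tool_pos: [0.4699, 0.1727, 0.0613]
orientation: [2.22, 2.222, 0.001]
force: [0.7, -0.8, -4.4]
opening: 0.0608
```

Request:
step_arm --targets '[{"tx": 0, "ty": 0, "tz": 3, "ax": 0, "ay": 0, "az": 0, "grip": 160}, {"tx": 0, "ty": 0, "tz": 2, "ax": 0, "ay": 0, "az": 0, "grip": 160}, {"tx": 0, "ty": 0, "tz": 0, "ax": 0, "ay": 0, "az": 0, "grip": 160}, {"tx": 0, "ty": 0, "tz": 0, "ax": 0, "ay": 0, "az": 0, "grip": 160}]'

```text
t: 7.6
tool_pos: [0.4693, 0.1725, 0.0556]
orientation: [-2.221, -2.222, 0.0]
force: [-1.3, -0.8, -4.8]
opening: 0.0605
```

Request:
step_arm --targets '[{"tx": 0, "ty": 0, "tz": 1.5, "ax": 0, "ay": 0, "az": 0, "grip": 160}, {"tx": 0, "ty": 0, "tz": 0, "ax": 0, "ay": 0, "az": 0, "grip": 160}, {"tx": 0, "ty": 0, "tz": 0, "ax": 0, "ay": 0, "az": 0, "grip": 110}, {"tx": 0, "ty": 0, "tz": 0, "ax": 0, "ay": 0, "az": 0, "grip": 50}, {"tx": 0, "ty": 0, "tz": 0, "ax": 0, "ay": 0, "az": 0, "grip": 0}, {"tx": 0, "ty": 0, "tz": 0, "ax": 0, "ay": 0, "az": 0, "grip": 0}, {"tx": 0, "ty": 0, "tz": -25, "ax": 0, "ay": 0, "az": 0, "grip": 0}, {"tx": 0, "ty": 0, "tz": -35, "ax": 0, "ay": 0, "az": 0, "grip": 0}, {"tx": 0, "ty": 0, "tz": -35, "ax": 0, "ay": 0, "az": 0, "grip": 0}, {"tx": 0, "ty": 0, "tz": -35, "ax": 0, "ay": 0, "az": 0, "grip": 0}, {"tx": 0, "ty": 0, "tz": -30, "ax": 0, "ay": 0, "az": 0, "grip": 0}, {"tx": -19, "ty": 30, "tz": 0, "ax": 0, "ay": 0, "az": 0, "grip": 0}, {"tx": -19, "ty": 30, "tz": 0, "ax": 0, "ay": 0, "az": 0, "grip": 0}, {"tx": -19, "ty": 30, "tz": 0, "ax": 0, "ay": 0, "az": 0, "grip": 0}, {"tx": -19, "ty": 30, "tz": 0, "ax": 0, "ay": 0, "az": 0, "grip": 0}, {"tx": -19, "ty": 30, "tz": 0, "ax": 0, "ay": 0, "az": 0, "grip": 0}, {"tx": 0, "ty": 0, "tz": 0, "ax": 0, "ay": 0, "az": 0, "grip": 0}, {"tx": 0, "ty": 0, "tz": 0, "ax": 0, "ay": 0, "az": 0, "grip": 0}]'

```text
t: 9.4
tool_pos: [0.6195, 0.0772, 0.2134]
orientation: [-2.222, -2.22, 0.001]
force: [-0.7, 0.6, -0.6]
opening: 0.0931
```

```bash
python3 st.py .623 .076 .056; python3 - <<'E'
from h import *
c=robot.read_camera("wrist");cv2.imwrite("pics/w3.png",c["frame"]);print(proj(c,(.623,.076,.095)))
c=robot.read_camera("top");cv2.imwrite("pics/t3.png",c["frame"])
E
```

```text
t 9.4 p [0.6195 0.0772 0.2134] F [-0.7   0.55 -0.65] op 0.0931 q [0.04 0.21 1.44 0.   1.5  0.04]
[[ 0.001  1.    -0.001]
 [ 1.    -0.001  0.   ]
 [ 0.    -0.001 -1.   ]]
delta tool mm [ -1.2   3.7 157.4] turn to aligned [-0.0012 -0.0002 -0.0007]
(np.float64(262.3630506367412), np.float64(194.07008383609235))
```

View pics/w3.png

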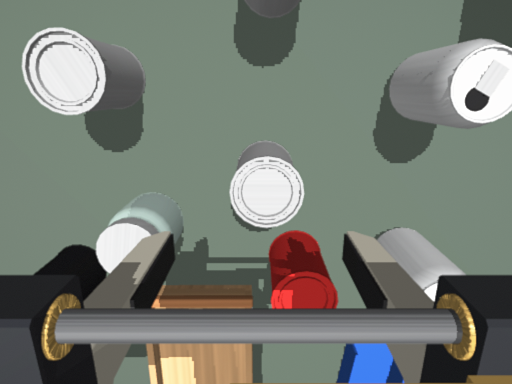

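View pics/t3.png

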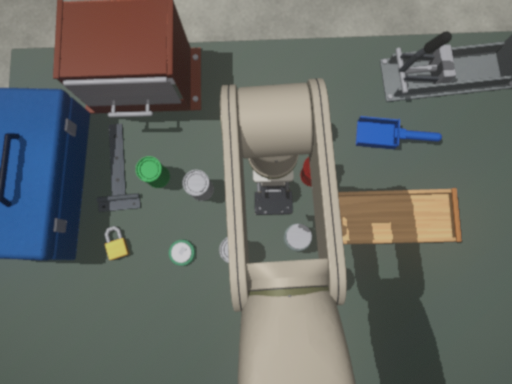

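T3 stands fine in place, and T2's lid is at (267,191), a 2-3 mm correction. Descending on T2.

Request:
step_arm --targets '[{"tx": 0, "ty": 6, "tz": 20, "ax": 0, "ay": 0, "az": 0, "grip": 0}, {"tx": 0, "ty": 0, "tz": 32, "ax": 0, "ay": 0, "az": 0, "grip": 0}, {"tx": 0, "ty": 0, "tz": 32, "ax": 0, "ay": 0, "az": 0, "grip": 0}, {"tx": 0, "ty": 0, "tz": 32, "ax": 0, "ay": 0, "az": 0, "grip": 0}, {"tx": 0, "ty": 0, "tz": 22, "ax": 0, "ay": 0, "az": 0, "grip": 0}, {"tx": 0, "ty": 0, "tz": 15, "ax": 0, "ay": 0, "az": 0, "grip": 0}, {"tx": 0, "ty": 0, "tz": 4, "ax": 0, "ay": 0, "az": 0, "grip": 0}, {"tx": 0, "ty": 0, "tz": 0, "ax": 0, "ay": 0, "az": 0, "grip": 0}, {"tx": 0, "ty": 0, "tz": 0, "ax": 0, "ay": 0, "az": 0, "grip": 60}, {"tx": 0, "ty": 0, "tz": 0, "ax": 0, "ay": 0, "az": 0, "grip": 120}, {"tx": 0, "ty": 0, "tz": 0, "ax": 0, "ay": 0, "az": 0, "grip": 160}, {"tx": 0, "ty": 0, "tz": 0, "ax": 0, "ay": 0, "az": 0, "grip": 160}, {"tx": 0, "ty": 0, "tz": 0, "ax": 0, "ay": 0, "az": 0, "grip": 160}, {"tx": 0, "ty": 0, "tz": 0, "ax": 0, "ay": 0, "az": 0, "grip": 160}]'

```text
t: 10.9
tool_pos: [0.6258, 0.0776, 0.0575]
orientation: [2.221, 2.222, 0.001]
force: [0.6, 0.4, 1.1]
opening: 0.0584
```

Request:
step_arm --targets '[{"tx": 0, "ty": 0, "tz": 0, "ax": 0, "ay": 0, "az": 0, "grip": 160}, {"tx": 0, "ty": 0, "tz": 0, "ax": 0, "ay": 0, "az": 0, "grip": 160}, {"tx": 0, "ty": 0, "tz": -10, "ax": 0, "ay": 0, "az": 0, "grip": 160}, {"tx": 0, "ty": 0, "tz": -20, "ax": 0, "ay": 0, "az": 0, "grip": 160}, {"tx": 0, "ty": 0, "tz": -30, "ax": 0, "ay": 0, "az": 0, "grip": 160}, {"tx": 0, "ty": 0, "tz": -40, "ax": 0, "ay": 0, "az": 0, "grip": 160}, {"tx": 0, "ty": 0, "tz": -40, "ax": 0, "ay": 0, "az": 0, "grip": 160}, {"tx": 0, "ty": 0, "tz": -30, "ax": 0, "ay": 0, "az": 0, "grip": 160}, {"tx": 0, "ty": 0, "tz": 0, "ax": 0, "ay": 0, "az": 0, "grip": 160}, {"tx": 0, "ty": 0, "tz": 0, "ax": 0, "ay": 0, "az": 0, "grip": 160}, {"tx": 0, "ty": 0, "tz": 0, "ax": 0, "ay": 0, "az": 0, "grip": 160}]'

```text
t: 12.0
tool_pos: [0.6242, 0.0776, 0.2248]
orientation: [-2.219, -2.22, 0.004]
force: [-0.2, -1.0, -2.1]
opening: 0.059
```

```bash
python3 st.py .543 -.155 .23; python3 - <<'E'
from h import *
F=[]
for i in range(4):
    c=robot.read_camera("wrist"); F.append(robot.read_state()["force"][2])
print(F); cv2.imwrite("pics/w4.png",c["frame"])
E
```

```text
t 12.0 p [0.6242 0.0776 0.2248] F [-0.19 -0.99 -2.1 ] op 0.059 q [0.04 0.22 1.41 0.   1.52 0.04]
[[-0.     1.    -0.004]
 [ 1.     0.    -0.   ]
 [-0.    -0.004 -1.   ]]
delta tool mm [-232.6  -81.4   -4.8] turn to aligned [-0.0036  0.0001  0.0005]
[np.float64(-1.9428479600678839), np.float64(-1.3239883439224713), np.float64(-1.056088462707086), np.float64(-0.9302861044083066)]
```

View pics/w4.png

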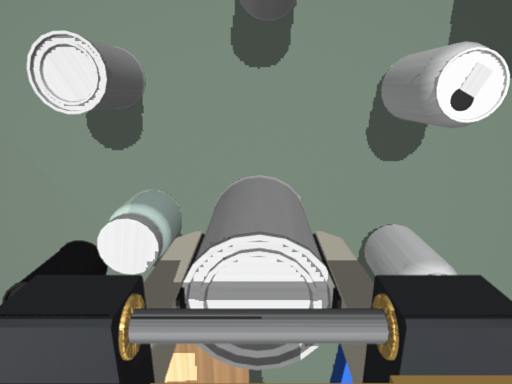

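T2 is light (about 1.3 N). Carrying it to the near end of the tray.

Request:
step_arm --targets '[{"tx": -15, "ty": -5, "tz": 0, "ax": 0, "ay": 0, "az": 0, "grip": 160}, {"tx": -30, "ty": -10, "tz": 0, "ax": 0, "ay": 0, "az": 0, "grip": 160}, {"tx": -30, "ty": -11, "tz": 0, "ax": 0, "ay": 0, "az": 0, "grip": 160}, {"tx": -30, "ty": -11, "tz": 0, "ax": 0, "ay": 0, "az": 0, "grip": 160}, {"tx": -30, "ty": -11, "tz": 0, "ax": 0, "ay": 0, "az": 0, "grip": 160}, {"tx": -30, "ty": -11, "tz": 0, "ax": 0, "ay": 0, "az": 0, "grip": 160}, {"tx": -30, "ty": -11, "tz": 0, "ax": 0, "ay": 0, "az": 0, "grip": 160}, {"tx": -23, "ty": -8, "tz": 0, "ax": 0, "ay": 0, "az": 0, "grip": 160}, {"tx": -15, "ty": -4, "tz": 0, "ax": 0, "ay": 0, "az": 0, "grip": 160}, {"tx": 0, "ty": 0, "tz": 0, "ax": 0, "ay": 0, "az": 0, "grip": 160}, {"tx": 0, "ty": 0, "tz": 20, "ax": 0, "ay": 0, "az": 0, "grip": 160}, {"tx": 0, "ty": 0, "tz": 30, "ax": 0, "ay": 0, "az": 0, "grip": 160}, {"tx": 0, "ty": 0, "tz": 30, "ax": 0, "ay": 0, "az": 0, "grip": 160}, {"tx": 0, "ty": 0, "tz": 20, "ax": 0, "ay": 0, "az": 0, "grip": 160}, {"tx": 0, "ty": 0, "tz": 15, "ax": 0, "ay": 0, "az": 0, "grip": 160}, {"tx": 0, "ty": 0, "tz": 10, "ax": 0, "ay": 0, "az": 0, "grip": 160}, {"tx": 0, "ty": 0, "tz": 0, "ax": 0, "ay": 0, "az": 0, "grip": 160}, {"tx": 0, "ty": 0, "tz": 0, "ax": 0, "ay": 0, "az": 0, "grip": 160}]'

```text
t: 14.0
tool_pos: [0.5442, -0.1554, 0.103]
orientation: [2.22, 2.222, 0.001]
force: [-0.5, -0.8, -1.1]
opening: 0.0587
```

```bash
python3 st.py .543 -.155 .0655; python3 - <<'E'
from h import *
c=robot.read_camera("scene");f=c["frame"];cv2.imwrite("pics/s5.png",cv2.resize(f[70:250,60:320],None,fx=3,fy=3))
E
```

```text
t 14.0 p [ 0.5442 -0.1554  0.103 ] F [-0.55 -0.75 -1.1 ] op 0.0587 q [-0.37  0.14  1.72  0.    1.28 -0.37]
[[-0.001  1.     0.001]
 [ 1.     0.001 -0.   ]
 [-0.     0.001 -1.   ]]
delta tool mm [ 0.4 -1.2 37.5] turn to aligned [0.0011 0.0004 0.0007]
```

View pics/s5.png

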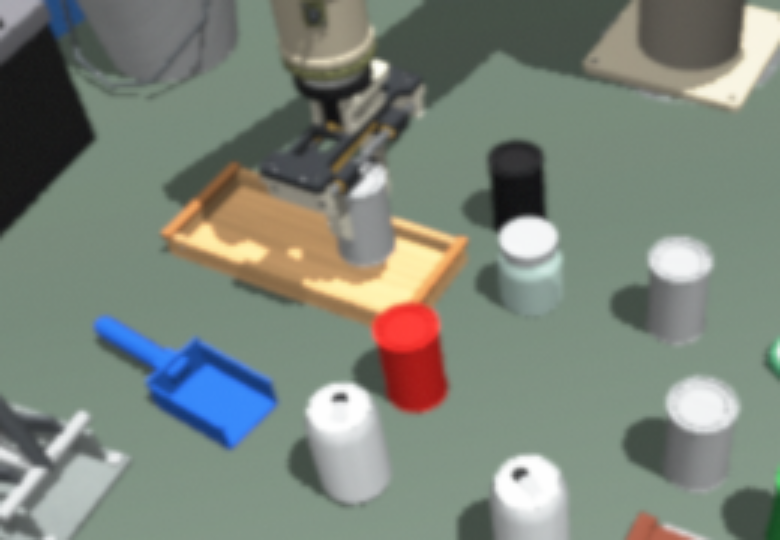

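The tin hangs upright inside the tray outline. Lowering the last bit.

Request:
step_arm --targets '[{"tx": 0, "ty": 0, "tz": 12, "ax": 0, "ay": 0, "az": 0, "grip": 160}, {"tx": 0, "ty": 0, "tz": 10, "ax": 0, "ay": 0, "az": 0, "grip": 160}, {"tx": 0, "ty": 0, "tz": 7, "ax": 0, "ay": 0, "az": 0, "grip": 160}, {"tx": 0, "ty": 0, "tz": 4, "ax": 0, "ay": 0, "az": 0, "grip": 160}, {"tx": 0, "ty": 0, "tz": 2, "ax": 0, "ay": 0, "az": 0, "grip": 160}, {"tx": 0, "ty": 0, "tz": 0, "ax": 0, "ay": 0, "az": 0, "grip": 160}, {"tx": 0, "ty": 0, "tz": 0, "ax": 0, "ay": 0, "az": 0, "grip": 160}]'

```text
t: 14.75
tool_pos: [0.5438, -0.1555, 0.0674]
orientation: [2.221, 2.222, 0.0]
force: [-0.1, 0.2, -1.0]
opening: 0.059
```

Request:
step_arm --targets '[{"tx": 0, "ty": 0, "tz": 1.5, "ax": 0, "ay": 0, "az": 0, "grip": 160}, {"tx": 0, "ty": 0, "tz": 0, "ax": 0, "ay": 0, "az": 0, "grip": 160}, {"tx": 0, "ty": 0, "tz": 1, "ax": 0, "ay": 0, "az": 0, "grip": 160}, {"tx": 0, "ty": 0, "tz": 0, "ax": 0, "ay": 0, "az": 0, "grip": 160}]'

```text
t: 15.15
tool_pos: [0.5439, -0.1555, 0.0653]
orientation: [2.22, 2.222, 0.0]
force: [-1.1, 0.9, 3.0]
opening: 0.0588
```

Floor contact. Releasing, rising and going to T1.

Request:
step_arm --targets '[{"tx": 0, "ty": 0, "tz": -0.5, "ax": 0, "ay": 0, "az": 0, "grip": 130}, {"tx": 0, "ty": 0, "tz": 0, "ax": 0, "ay": 0, "az": 0, "grip": 80}, {"tx": 0, "ty": 0, "tz": 0, "ax": 0, "ay": 0, "az": 0, "grip": 30}, {"tx": 0, "ty": 0, "tz": 0, "ax": 0, "ay": 0, "az": 0, "grip": 0}, {"tx": 0, "ty": 0, "tz": 0, "ax": 0, "ay": 0, "az": 0, "grip": 0}, {"tx": 0, "ty": 0, "tz": -20, "ax": 0, "ay": 0, "az": 0, "grip": 0}, {"tx": 0, "ty": 0, "tz": -35, "ax": 0, "ay": 0, "az": 0, "grip": 0}, {"tx": 0, "ty": 0, "tz": -35, "ax": 0, "ay": 0, "az": 0, "grip": 0}, {"tx": 0, "ty": 0, "tz": -35, "ax": 0, "ay": 0, "az": 0, "grip": 0}, {"tx": 0, "ty": 0, "tz": -30, "ax": 0, "ay": 0, "az": 0, "grip": 0}, {"tx": 20, "ty": 4, "tz": 0, "ax": 0, "ay": 0, "az": 0, "grip": 0}, {"tx": 44, "ty": 9, "tz": 0, "ax": 0, "ay": 0, "az": 0, "grip": 0}, {"tx": 44, "ty": 9, "tz": 0, "ax": 0, "ay": 0, "az": 0, "grip": 0}, {"tx": 44, "ty": 9, "tz": 0, "ax": 0, "ay": 0, "az": 0, "grip": 0}, {"tx": 44, "ty": 9, "tz": 0, "ax": 0, "ay": 0, "az": 0, "grip": 0}, {"tx": 44, "ty": 9, "tz": 0, "ax": 0, "ay": 0, "az": 0, "grip": 0}, {"tx": 44, "ty": 9, "tz": 0, "ax": 0, "ay": 0, "az": 0, "grip": 0}, {"tx": 44, "ty": 9, "tz": 0, "ax": 0, "ay": 0, "az": 0, "grip": 0}, {"tx": 44, "ty": 9, "tz": 0, "ax": 0, "ay": 0, "az": 0, "grip": 0}, {"tx": 36, "ty": 9, "tz": 0, "ax": 0, "ay": 0, "az": 0, "grip": 0}]'

```text
t: 17.15
tool_pos: [0.6282, 0.2553, 0.22]
orientation: [-2.22, -2.223, -0.0]
force: [0.8, -1.0, 0.5]
opening: 0.0931
```

Request:
step_arm --targets '[{"tx": 0, "ty": 0, "tz": 0, "ax": 0, "ay": 0, "az": 0, "grip": 0}, {"tx": 0, "ty": 0, "tz": 0, "ax": 0, "ay": 0, "az": 0, "grip": 0}]'

```text
t: 17.35
tool_pos: [0.628, 0.2534, 0.2195]
orientation: [-2.219, -2.224, 0.002]
force: [-1.2, 0.3, 0.2]
opening: 0.093
```

```bash
python3 st.py .63 .258 .056; python3 - <<'E'
from h import *
c=robot.read_camera("wrist");cv2.imwrite("pics/w6.png",c["frame"]);print(proj(c,(.63,.258,.095)))
c=robot.read_camera("top");cv2.imwrite("pics/t6.png",c["frame"])
E
```

```text
t 17.35 p [0.628  0.2534 0.2195] F [-1.15  0.32  0.24] op 0.093 q [ 0.31  0.35  1.26 -0.    1.53  0.31]
[[-0.002  1.    -0.001]
 [ 1.     0.002 -0.001]
 [-0.001 -0.001 -1.   ]]
delta tool mm [  4.7   2.1 163.5] turn to aligned [-0.0008  0.0006  0.0023]
(np.float64(260.5225509596466), np.float64(185.4382588341537))
```

View pics/w6.png

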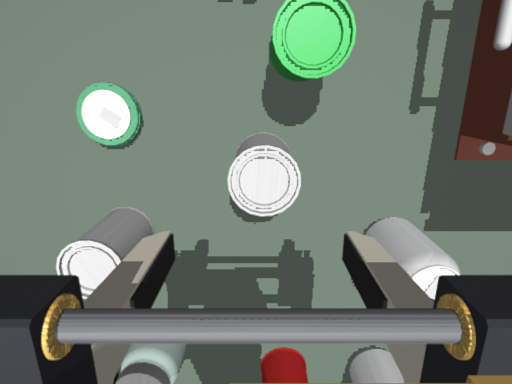

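View pics/t6.png

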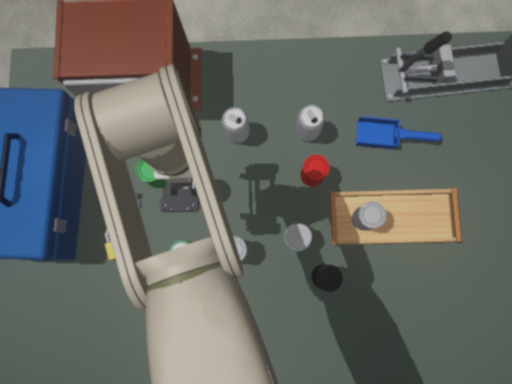

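The first tin stands in the tray, with its lid at (372,215) in the top view. T1's lid is at (264,181) in the wrist view, so I correct by about 2 mm and descend.

Request:
step_arm --targets '[{"tx": 6.5, "ty": 4, "tz": 20, "ax": 0, "ay": 0, "az": 0, "grip": 0}, {"tx": 0, "ty": 0, "tz": 32, "ax": 0, "ay": 0, "az": 0, "grip": 0}, {"tx": 0, "ty": 0, "tz": 32, "ax": 0, "ay": 0, "az": 0, "grip": 0}, {"tx": 0, "ty": 0, "tz": 32, "ax": 0, "ay": 0, "az": 0, "grip": 0}, {"tx": 0, "ty": 0, "tz": 25, "ax": 0, "ay": 0, "az": 0, "grip": 0}, {"tx": 0, "ty": 0, "tz": 17, "ax": 0, "ay": 0, "az": 0, "grip": 0}, {"tx": 0, "ty": 0, "tz": 5, "ax": 0, "ay": 0, "az": 0, "grip": 0}, {"tx": 0, "ty": 0, "tz": 0, "ax": 0, "ay": 0, "az": 0, "grip": 0}, {"tx": 0, "ty": 0, "tz": 0, "ax": 0, "ay": 0, "az": 0, "grip": 60}, {"tx": 0, "ty": 0, "tz": 0, "ax": 0, "ay": 0, "az": 0, "grip": 120}, {"tx": 0, "ty": 0, "tz": 0, "ax": 0, "ay": 0, "az": 0, "grip": 160}, {"tx": 0, "ty": 0, "tz": 0, "ax": 0, "ay": 0, "az": 0, "grip": 160}, {"tx": 0, "ty": 0, "tz": 0, "ax": 0, "ay": 0, "az": 0, "grip": 160}, {"tx": 0, "ty": 0, "tz": 0, "ax": 0, "ay": 0, "az": 0, "grip": 160}, {"tx": 0, "ty": 0, "tz": 0, "ax": 0, "ay": 0, "az": 0, "grip": 160}]'

```text
t: 18.95
tool_pos: [0.6327, 0.2594, 0.0578]
orientation: [2.221, 2.222, 0.001]
force: [0.8, -0.3, 3.5]
opening: 0.0608
```

Request:
step_arm --targets '[{"tx": 0, "ty": 0, "tz": 0, "ax": 0, "ay": 0, "az": 0, "grip": 160}, {"tx": 0, "ty": 0, "tz": -10, "ax": 0, "ay": 0, "az": 0, "grip": 160}, {"tx": 0, "ty": 0, "tz": -20, "ax": 0, "ay": 0, "az": 0, "grip": 160}, {"tx": 0, "ty": 0, "tz": -30, "ax": 0, "ay": 0, "az": 0, "grip": 160}, {"tx": 0, "ty": 0, "tz": -40, "ax": 0, "ay": 0, "az": 0, "grip": 160}, {"tx": 0, "ty": 0, "tz": -40, "ax": 0, "ay": 0, "az": 0, "grip": 160}, {"tx": 0, "ty": 0, "tz": -30, "ax": 0, "ay": 0, "az": 0, "grip": 160}, {"tx": 0, "ty": 0, "tz": 0, "ax": 0, "ay": 0, "az": 0, "grip": 160}, {"tx": 0, "ty": 0, "tz": 0, "ax": 0, "ay": 0, "az": 0, "grip": 160}, {"tx": 0, "ty": 0, "tz": 0, "ax": 0, "ay": 0, "az": 0, "grip": 160}]'

```text
t: 19.95
tool_pos: [0.6312, 0.2588, 0.2245]
orientation: [-2.22, -2.221, 0.006]
force: [-0.5, 0.3, -2.4]
opening: 0.0608
```

```bash
python3 st.py .543 -.31 .23; python3 - <<'E'
from h import *
F=[]
for i in range(4):
    c=robot.read_camera("wrist"); F.append(robot.read_state()["force"][2].round(2))
print(F); cv2.imwrite("pics/w7.png",c["frame"])
E
```

```text
t 19.95 p [0.6312 0.2588 0.2245] F [-0.47  0.29 -2.4 ] op 0.0608 q [ 0.31  0.36  1.24 -0.    1.55  0.31]
[[-0.001  1.    -0.004]
 [ 1.     0.001 -0.001]
 [-0.001 -0.004 -1.   ]]
delta tool mm [-568.7  -88.5   -4.5] turn to aligned [-0.0038  0.0013  0.0005]
[np.float64(-2.35), np.float64(-2.05), np.float64(-0.68), np.float64(-1.95)]
```

View pics/w7.png

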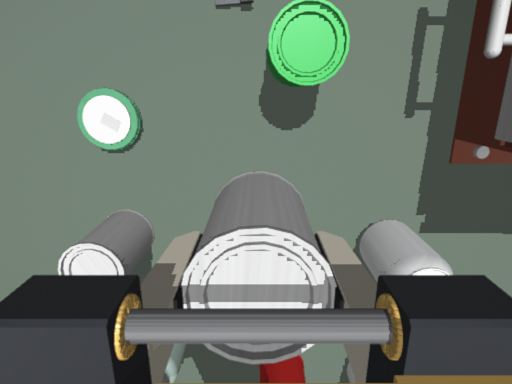

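T1 is light too (about 2 N), so T3 is the heaviest. Carrying T1 to the far end of the tray.

Request:
step_arm --targets '[{"tx": -15, "ty": -2, "tz": 0, "ax": 0, "ay": 0, "az": 0, "grip": 160}, {"tx": -30, "ty": -5, "tz": 0, "ax": 0, "ay": 0, "az": 0, "grip": 160}, {"tx": -40, "ty": -6, "tz": 0, "ax": 0, "ay": 0, "az": 0, "grip": 160}, {"tx": -40, "ty": -6, "tz": 0, "ax": 0, "ay": 0, "az": 0, "grip": 160}, {"tx": -40, "ty": -6, "tz": 0, "ax": 0, "ay": 0, "az": 0, "grip": 160}, {"tx": -40, "ty": -6, "tz": 0, "ax": 0, "ay": 0, "az": 0, "grip": 160}, {"tx": -40, "ty": -7, "tz": 0, "ax": 0, "ay": 0, "az": 0, "grip": 160}, {"tx": -40, "ty": -7, "tz": 0, "ax": 0, "ay": 0, "az": 0, "grip": 160}, {"tx": -40, "ty": -7, "tz": 0, "ax": 0, "ay": 0, "az": 0, "grip": 160}, {"tx": -40, "ty": -6, "tz": 0, "ax": 0, "ay": 0, "az": 0, "grip": 160}, {"tx": -40, "ty": -6, "tz": 0, "ax": 0, "ay": 0, "az": 0, "grip": 160}, {"tx": -40, "ty": -6, "tz": 0, "ax": 0, "ay": 0, "az": 0, "grip": 160}, {"tx": -40, "ty": -6, "tz": 0, "ax": 0, "ay": 0, "az": 0, "grip": 160}, {"tx": -40, "ty": -6, "tz": 0, "ax": 0, "ay": 0, "az": 0, "grip": 160}, {"tx": -30, "ty": -5, "tz": 0, "ax": 0, "ay": 0, "az": 0, "grip": 160}, {"tx": -14, "ty": -2, "tz": 0, "ax": 0, "ay": 0, "az": 0, "grip": 160}, {"tx": 0, "ty": 0, "tz": 0, "ax": 0, "ay": 0, "az": 0, "grip": 160}, {"tx": 0, "ty": 0, "tz": 0, "ax": 0, "ay": 0, "az": 0, "grip": 160}]'

```text
t: 21.95
tool_pos: [0.5434, -0.3092, 0.2269]
orientation: [-2.221, -2.221, -0.001]
force: [0.3, -0.6, -1.9]
opening: 0.0605
```

```bash
python3 st.py .543 -.31 .0655; python3 - <<'E'
from h import *
c=robot.read_camera("wrist");cv2.imwrite("pics/w8.png",c["frame"])
E
```

```text
t 21.95 p [ 0.5434 -0.3092  0.2269] F [ 0.35 -0.55 -1.93] op 0.0605 q [-0.6   0.2   1.42  0.    1.52 -0.6 ]
[[-0.     1.    -0.   ]
 [ 1.     0.     0.001]
 [ 0.001 -0.    -1.   ]]
delta tool mm [ -0.9  -0.4 161.4] turn to aligned [-0.0002 -0.0008  0.0002]
```

View pics/w8.png

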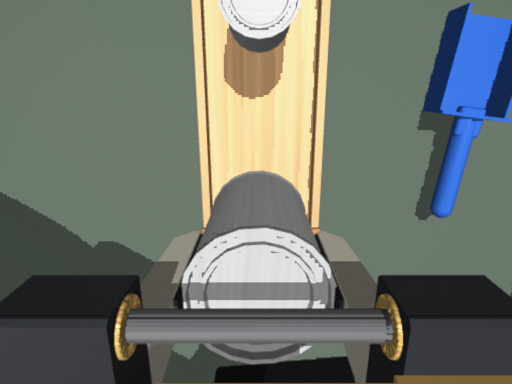

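The tin is centred across the tray and well clear of the first tin (lid near (262,5)). Lowering.

Request:
step_arm --targets '[{"tx": 0, "ty": 0, "tz": 20, "ax": 0, "ay": 0, "az": 0, "grip": 160}, {"tx": 0, "ty": 0, "tz": 30, "ax": 0, "ay": 0, "az": 0, "grip": 160}, {"tx": 0, "ty": 0, "tz": 30, "ax": 0, "ay": 0, "az": 0, "grip": 160}, {"tx": 0, "ty": 0, "tz": 25, "ax": 0, "ay": 0, "az": 0, "grip": 160}, {"tx": 0, "ty": 0, "tz": 20, "ax": 0, "ay": 0, "az": 0, "grip": 160}, {"tx": 0, "ty": 0, "tz": 12, "ax": 0, "ay": 0, "az": 0, "grip": 160}, {"tx": 0, "ty": 0, "tz": 9, "ax": 0, "ay": 0, "az": 0, "grip": 160}, {"tx": 0, "ty": 0, "tz": 7, "ax": 0, "ay": 0, "az": 0, "grip": 160}, {"tx": 0, "ty": 0, "tz": 4, "ax": 0, "ay": 0, "az": 0, "grip": 160}, {"tx": 0, "ty": 0, "tz": 0, "ax": 0, "ay": 0, "az": 0, "grip": 160}, {"tx": 0, "ty": 0, "tz": 0, "ax": 0, "ay": 0, "az": 0, "grip": 160}]'

```text
t: 23.1
tool_pos: [0.544, -0.3102, 0.0709]
orientation: [2.22, 2.221, 0.0]
force: [0.2, 0.3, -1.9]
opening: 0.0607
```

Request:
step_arm --targets '[{"tx": 0, "ty": 0, "tz": 2, "ax": 0, "ay": 0, "az": 0, "grip": 160}, {"tx": 0, "ty": 0, "tz": 2, "ax": 0, "ay": 0, "az": 0, "grip": 160}, {"tx": 0, "ty": 0, "tz": 0, "ax": 0, "ay": 0, "az": 0, "grip": 160}, {"tx": 0, "ty": 0, "tz": 1, "ax": 0, "ay": 0, "az": 0, "grip": 160}, {"tx": 0, "ty": 0, "tz": 0, "ax": 0, "ay": 0, "az": 0, "grip": 160}]'

```text
t: 23.6
tool_pos: [0.5437, -0.31, 0.0657]
orientation: [2.221, 2.222, -0.0]
force: [-2.1, 0.7, 3.4]
opening: 0.0608
```

Contact. Releasing, rising and returning to T3 at (0.469, 0.1725).

Request:
step_arm --targets '[{"tx": 0, "ty": 0, "tz": -0.5, "ax": 0, "ay": 0, "az": 0, "grip": 130}, {"tx": 0, "ty": 0, "tz": 0, "ax": 0, "ay": 0, "az": 0, "grip": 80}, {"tx": 0, "ty": 0, "tz": 0, "ax": 0, "ay": 0, "az": 0, "grip": 30}, {"tx": 0, "ty": 0, "tz": 0, "ax": 0, "ay": 0, "az": 0, "grip": 0}, {"tx": 0, "ty": 0, "tz": 0, "ax": 0, "ay": 0, "az": 0, "grip": 0}, {"tx": 0, "ty": 0, "tz": -20, "ax": 0, "ay": 0, "az": 0, "grip": 0}, {"tx": 0, "ty": 0, "tz": -35, "ax": 0, "ay": 0, "az": 0, "grip": 0}, {"tx": 0, "ty": 0, "tz": -35, "ax": 0, "ay": 0, "az": 0, "grip": 0}, {"tx": 0, "ty": 0, "tz": -35, "ax": 0, "ay": 0, "az": 0, "grip": 0}, {"tx": 0, "ty": 0, "tz": -30, "ax": 0, "ay": 0, "az": 0, "grip": 0}]'

```text
t: 24.6
tool_pos: [0.5439, -0.31, 0.2229]
orientation: [2.22, 2.221, 0.0]
force: [-0.0, 0.2, -0.2]
opening: 0.0933
```

Request:
step_arm --targets '[{"tx": 20, "ty": -3, "tz": 0, "ax": 0, "ay": 0, "az": 0, "grip": 0}, {"tx": 40, "ty": -6, "tz": 0, "ax": 0, "ay": 0, "az": 0, "grip": 0}, {"tx": 40, "ty": -6, "tz": 0, "ax": 0, "ay": 0, "az": 0, "grip": 0}, {"tx": 40, "ty": -6, "tz": 0, "ax": 0, "ay": 0, "az": 0, "grip": 0}, {"tx": 40, "ty": -6, "tz": 0, "ax": 0, "ay": 0, "az": 0, "grip": 0}, {"tx": 40, "ty": -7, "tz": 0, "ax": 0, "ay": 0, "az": 0, "grip": 0}, {"tx": 40, "ty": -7, "tz": 0, "ax": 0, "ay": 0, "az": 0, "grip": 0}, {"tx": 40, "ty": -6, "tz": 0, "ax": 0, "ay": 0, "az": 0, "grip": 0}, {"tx": 40, "ty": -6, "tz": 0, "ax": 0, "ay": 0, "az": 0, "grip": 0}, {"tx": 40, "ty": -6, "tz": 0, "ax": 0, "ay": 0, "az": 0, "grip": 0}, {"tx": 40, "ty": -6, "tz": 0, "ax": 0, "ay": 0, "az": 0, "grip": 0}, {"tx": 40, "ty": -6, "tz": 0, "ax": 0, "ay": 0, "az": 0, "grip": 0}, {"tx": 22, "ty": -4, "tz": 0, "ax": 0, "ay": 0, "az": 0, "grip": 0}, {"tx": 0, "ty": 0, "tz": 0, "ax": 0, "ay": 0, "az": 0, "grip": 0}, {"tx": 0, "ty": 0, "tz": 0, "ax": 0, "ay": 0, "az": 0, "grip": 0}]'

```text
t: 26.1
tool_pos: [0.4683, 0.1721, 0.2206]
orientation: [2.219, 2.223, -0.0]
force: [0.1, -1.0, -1.0]
opening: 0.093
```

```bash
python3 st.py .469 .1725 .056; python3 - <<'E'
from h import *
c=robot.read_camera("wrist");cv2.imwrite("pics/w9.png",c["frame"]);print(proj(c,(.469,.1725,.095)))
c=robot.read_camera("top");cv2.imwrite("pics/t9.png",c["frame"])
E
```

```text
t 26.1 p [0.4683 0.1721 0.2206] F [ 0.08 -1.05 -0.97] op 0.093 q [ 0.25 -0.14  1.78 -0.    1.5   0.25]
[[-0.002  1.     0.   ]
 [ 1.     0.002 -0.   ]
 [-0.     0.    -1.   ]]
delta tool mm [  0.4   0.7 164.6] turn to aligned [0.0001 0.0005 0.002 ]
(np.float64(258.8974811111867), np.float64(189.79503668215787))
```

View pics/w9.png

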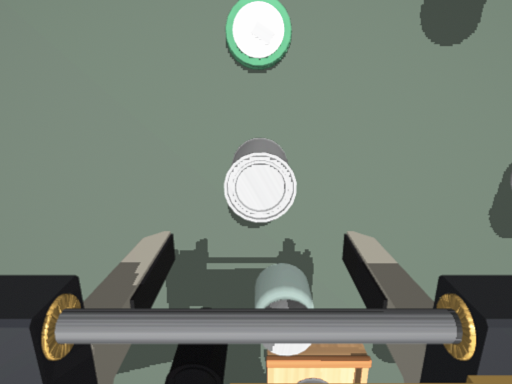

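View pics/t9.png

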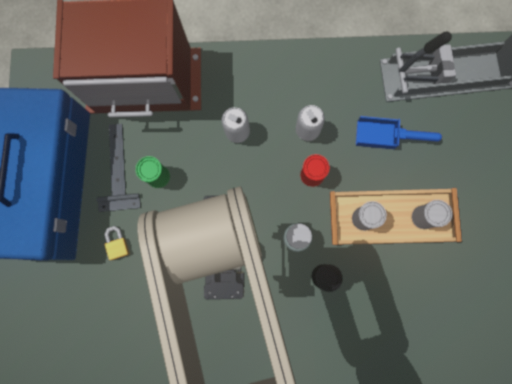

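Both light tins stand in the tray, with lids at (372,215) and (437,214). T3's lid is at (260,187), about 1 mm from the prediction. Grasping it with a firmer squeeze.

Request:
step_arm --targets '[{"tx": 1, "ty": 1, "tz": 20, "ax": 0, "ay": 0, "az": 0, "grip": 0}, {"tx": 0, "ty": 0, "tz": 32, "ax": 0, "ay": 0, "az": 0, "grip": 0}, {"tx": 0, "ty": 0, "tz": 32, "ax": 0, "ay": 0, "az": 0, "grip": 0}, {"tx": 0, "ty": 0, "tz": 32, "ax": 0, "ay": 0, "az": 0, "grip": 0}, {"tx": 0, "ty": 0, "tz": 25, "ax": 0, "ay": 0, "az": 0, "grip": 0}, {"tx": 0, "ty": 0, "tz": 17, "ax": 0, "ay": 0, "az": 0, "grip": 0}, {"tx": 0, "ty": 0, "tz": 7, "ax": 0, "ay": 0, "az": 0, "grip": 0}, {"tx": 0, "ty": 0, "tz": 0, "ax": 0, "ay": 0, "az": 0, "grip": 0}, {"tx": 0, "ty": 0, "tz": 0, "ax": 0, "ay": 0, "az": 0, "grip": 60}, {"tx": 0, "ty": 0, "tz": 0, "ax": 0, "ay": 0, "az": 0, "grip": 120}, {"tx": 0, "ty": 0, "tz": 0, "ax": 0, "ay": 0, "az": 0, "grip": 160}, {"tx": 0, "ty": 0, "tz": 0, "ax": 0, "ay": 0, "az": 0, "grip": 160}, {"tx": 0, "ty": 0, "tz": 0, "ax": 0, "ay": 0, "az": 0, "grip": 160}, {"tx": 0, "ty": 0, "tz": 0, "ax": 0, "ay": 0, "az": 0, "grip": 160}, {"tx": 0, "ty": 0, "tz": 0, "ax": 0, "ay": 0, "az": 0, "grip": 160}]' --squeeze 30

```text
t: 27.7
tool_pos: [0.4698, 0.1732, 0.0562]
orientation: [2.22, 2.222, 0.001]
force: [-0.3, -0.6, 5.5]
opening: 0.06
```

Request:
step_arm --targets '[{"tx": 0, "ty": 0, "tz": -10, "ax": 0, "ay": 0, "az": 0, "grip": 160}, {"tx": 0, "ty": 0, "tz": -20, "ax": 0, "ay": 0, "az": 0, "grip": 160}, {"tx": 0, "ty": 0, "tz": -30, "ax": 0, "ay": 0, "az": 0, "grip": 160}, {"tx": 0, "ty": 0, "tz": -35, "ax": 0, "ay": 0, "az": 0, "grip": 160}, {"tx": 0, "ty": 0, "tz": -35, "ax": 0, "ay": 0, "az": 0, "grip": 160}, {"tx": 0, "ty": 0, "tz": -30, "ax": 0, "ay": 0, "az": 0, "grip": 160}, {"tx": 0, "ty": 0, "tz": -25, "ax": 0, "ay": 0, "az": 0, "grip": 160}, {"tx": 0, "ty": 0, "tz": -15, "ax": 0, "ay": 0, "az": 0, "grip": 160}, {"tx": 0, "ty": 0, "tz": 0, "ax": 0, "ay": 0, "az": 0, "grip": 160}, {"tx": 0, "ty": 0, "tz": 0, "ax": 0, "ay": 0, "az": 0, "grip": 160}, {"tx": 0, "ty": 0, "tz": 0, "ax": 0, "ay": 0, "az": 0, "grip": 160}, {"tx": 0, "ty": 0, "tz": 0, "ax": 0, "ay": 0, "az": 0, "grip": 160}, {"tx": 0, "ty": 0, "tz": 0, "ax": 0, "ay": 0, "az": 0, "grip": 160}, {"tx": 0, "ty": 0, "tz": 0, "ax": 0, "ay": 0, "az": 0, "grip": 160}]'

```text
t: 29.1
tool_pos: [0.4691, 0.173, 0.255]
orientation: [-2.221, -2.222, 0.001]
force: [0.5, 0.3, -5.3]
opening: 0.0606
```

```bash
python3 st.py; python3 - <<'E'
from h import *
F=[]
for i in range(3):
    c=robot.read_camera("scene"); F.append(robot.read_state()["force"][2].round(2))
print(F,robot.read_state()["tool_pos"]); cv2.imwrite("pics/s10.png",cv2.resize(c["frame"][50:250,80:340],None,fx=3,fy=3))
t=robot.read_camera("top");cv2.imwrite("pics/t10.png",t["frame"])
for u,v in [(372,215),(437,214)]: print(ray(t,u,v,.103).round(3))
E
```

```text
t 29.1 p [0.4691 0.173  0.255 ] F [ 0.48  0.3  -5.34] op 0.0606 q [ 0.25 -0.15  1.73 -0.    1.57  0.25]
[[-0.     1.    -0.001]
 [ 1.     0.    -0.   ]
 [-0.    -0.001 -1.   ]]
[np.float64(-5.01), np.float64(-4.99), np.float64(-4.9)] [0.46936612 0.17308602 0.25554639]
[ 0.541 -0.156  0.103]
[ 0.54  -0.306  0.103]
```

View pics/s10.png

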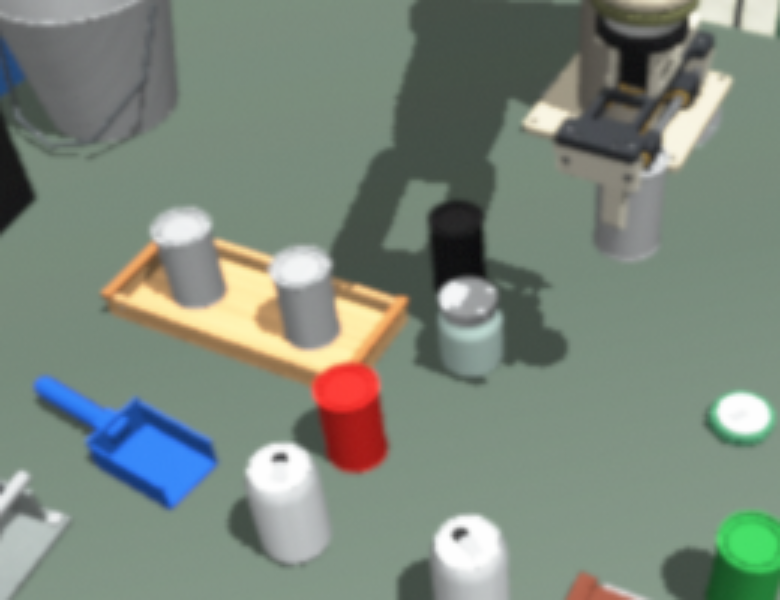

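View pics/t10.png

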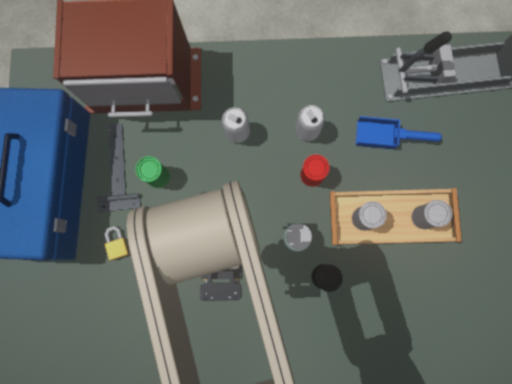

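The heavy tin hangs upright and still with its underside about 0.20 m up. Both light tins stand on the tray floor, and the bystanders are where they were. Handing in.

```bash
python3 -c "
from plant import robot
print(robot.close_job())"
```

```text
the job is handed in; nothing more can be done
None
```

I hefted all three tins and handed the job in at about 29 s with the heaviest one held in the gripper. The close call gives no verdict.

- **Hefting:** the tin at (0.47, 0.17) read about 5 N at the wrist. The other two read about 1.3 N and 2 N. The force readings varied by up to about 1 N, but the gap is clear.
- **Light tins:** both stand upright and released in the tray, at about (0.541, -0.156) and (0.540, -0.306) in the last top view. That is within 4 mm of where I released them and well inside the tray walls.
- **Heaviest tin:** it is gripped at 30 N, with its underside about 0.20 m above the bench. It looks upright in the last scene picture, and the tool was vertical within 0.1° and still.
- **Other things on the bench:** everything visible in the last top and scene pictures is where it was at the start.

One thing needed mending. The first grasp was about 5 mm off the tin's axis in y, so I opened, recentred and gripped again before lifting. One light tin also showed a finger opening of 58–59 mm instead of about 61 mm, but it held and was set down normally.

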